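Lock the lamp cap on the spectrophotometer

ROBOT

A 7-joint arm with a two-finger parallel gripper is mounted at the origin on the work surface. World frame = base frame: x ahead of the robot, y to its left, z up, the work surface at z = 0. Lengths are in mm, angles in rad, forces in N, time in s.
With the tool pointing down it reaches from about 425 to 1025 mm from the base axis. Payload 9.4 kg.
Tool frame: the origin (TCP) lies between the finger pads; the fingertips stand ctrl.finger_overhang ahead of it and the grasp point (between the pads) lies 5 mm behind it (ctrl.finger_overhang is the distance from the TCP to the fingertips, in mm); x points along the fingers, y is the direction in which the jaws open and shut, and the axes are right-handed (so a half turn about x gives the same grasp; the last joint's range is limited). The gripper opens to 93 mm and grips with 3 to 60 N. Pads are 15 mm wide; open, the fingers measure 128 mm over their backs; the gripper's body (75 mm by 188 mm) begins 65 mm behind the grasp point.
Start: joints at [1.097, 0.599, -0.003, 1.599, 0.002, 0.943, -0.08], TCP at [280.181, -668.672, 232.618] pointing down, gripper open.
Joint ranges: [-2.57, 2.57], [-0.35, 1.97], [-1.29, 1.29], [0.11, 2.56], [-1.05, 4.19], [0.11, 1.86], [-2.63, 2.63]. Speed limits (rad/s): [2.22, 2.22, 3.01, 3.01, 3.14, 3.14, 3.14].

INTERFACE

Orientations are given as a unit quaternion [w, x, y, z].
In Python, from workcell import ctrl gives the robot as it stands.
- The arm moves only by the shell command python3 -m creep 'ROWS' [FORCE]. ROWS is JSON, a list of rows, each a list of 7 numbers: the shift along the tool's x, y, z in m, then the turn, a rotation vector about the tool's x, y, z in rad, then the opening, from 0 (shut) to 1 (fully open). In form: [[dx, dy, dz, ax, ay, az, jaw], ...]. A call has 1 to 20 rows; each row is the pose to reach, as a shift and turn from the pose commanded when the call began, along the tool's axes at that moment; what a row does not reach only later rows make up. A row lasts 1/12 s, in which the tool goes at most 41.7 mm and 7.16 degrees, less where a joint would pass 70% of its speed; a pose out of reach is approached as far as the arm can. A call with a gripper value outside its range is refused whole. The fingers move at their own pace and stop on an object; FORCE is the grip in N (left out, the last holds). Time passes only in rows, so rows that repeat a pose let the fingers close. It gives the time, the measured TCP pose, the force and the opening at its end, in the units of the state.
- ctrl.read_state(): the state, without advancing time (a new reading comes with each control period).
- ctrl.grab_frame(name): name is "scene" or "top" or "wrist"; returns (picture, depth): 480x640x3 uint8, red, green, blue; 480x640 float32, mm along the optical axis (not along the pixel's ray), 0 where there is no reading.
- ctrl.camera_info(name): a dict with "vertical_fov" (degrees; the focal length in pixels is half the picture's height over the tangent of half this angle, whatever the lens; pixels are square), "cx", "cy" (the principal point, pixels), "pose" (4x4, takes a point from camera to world coordinates). Camera axes: x right, y up, looking along -z (the intrinsics and any distortion apply to the point x, -y, -z); pixel columns grow to the right and rows downward; lengths in mm; the calibration is good to about 2 mm. A picture is of the moment at which its call begins: read the wrist's pose just before it. camera_info takes no time and is no camera call; for the wrist camera it gives the pose at the moment of the call.
- ctrl.close_job(): hands the job in, once; it reports no verdict.
Trained networks look in the newest picture that a camera, given by its name, has taken for a name from the list of things; names that differ only in an ending like _2 or _b are one class to them, and where a whole thing is asked for, a point or a joint stands for the part that bears it (a point fixed in the world has none). Each returns a list of dicts, best first, with "score" (0 to 1); they miss things now and then, are a little off and sometimes report something else, mostly with a low value. They report only what shows in the picture. A call takes as long as a camera call. They do not tell look-alikes from the thing itself.
- ctrl.recognise(name, camera): "bbox" ([centre column, centre row, width, height] in pixels, round what is visible of it).
- ctrl.place_of(name, camera): "xy" ([column, row] in pixels: a listed point, or the origin of a listed thing).
The state is a dict: "time": time; "joint_positions": joint angles; "joint_vel": joint speeds; "joint_efforts": joint torques, N m; "position": TCP position; "tool_rot": TCP orientation; "ft_force": force on the tool from outside, world axes, zero at the start; "wrist_torque": the same for the moment, N m; "finger_gap": finger opening in mm.
Only numpy, scipy, OpenCV 4.12 (cv2) and the standard library are available. Lean on these libraries where they do the work, as an engineer would, in place of code of your own. Each camera call takes 0.05 s, during which the arm holds its last target. There are 200 camera calls.

TASK

Take the grey lamp cap off its round stand and fit it in the slotted lamp port on the spectrophotometer's deck: put its crossbar through the slot, give it a quarter turn (either way) and press until it drops and clicks into its locked position, with its flange flush on the slotted plate. Never force it: feel for the slot and for the detent with light pressure, then let go of it, and leave the bottles and the beaker where they stand.

Things in the scene. Friction and masses are not known exactly. Their poses are not given: they have to be found in the camera images.
- lamp_cap: Loose grey lamp cap, about 0.16 kg. Origin: centre of the underside of its round flange (66 mm diameter, 5 mm thick); z up. A wing grip stands on the flange, a steel stem (8 mm) with a crossbar hangs below, both along x; a half turn changes nothing. More than 65 N of contact force with the spectrophotometer (sideways wedging and bumps count) breaks it.
- cap_wing (a point): A point in the cap's upright wing grip, 25 mm above the cap's origin. The wing is 42 mm long (x), 13 mm wide (y) and reaches from 5 to 37 mm above the cap's origin: pinch it across y.
- cap_bar (a point): Centre of the cap's steel crossbar, on its axis, 28.7 mm below the cap's origin. The bar lies along x, 44 mm long, 10 mm wide (y), 8 mm high, so its underside is 32.7 mm below the cap's origin; its edges are rounded by 1.5 mm.
- lamp_seat (a point): Nominal centre of the lamp port, at the top of its bare-metal 76 mm square slotted plate (102 mm above the bench); x along the slot (48 by 14 mm, through 6 mm of plate), z up. The real plate floats: at each start it sits stiffly up to 6 mm off this point along x and y and up to 0.04 rad turned; this is not measured, only seen or felt, and stays put.
- lamp_ledge (a point): 19 mm under the nominal port centre, same axes: level of two hidden ledges. Through the slot the crossbar rests on them, cap origin 13.7 mm above the plate (32.7 mm if it lies on top of the plate instead). There the cap turns either way, with 5 mm of play upward, and stays if let go, so it may be regripped.
- lamp_detent (a point): Where the crossbar's axis lies when locked, along y (crosswise to the slot), nominally. A quarter turn from the slot the bar finds a 14 mm wide groove: it drops about 3 mm on to sprung balls (cap origin about 11 mm above the plate), then needs a push of about 10 to 20 N to snap past them. Locked, the flange lies on the plate and the cap's origin is at its top.
- spectrometer: White spectrophotometer, fixed, 300 mm (x) by 380 mm (y). Origin: centre of its underside, z up. Flat deck 100 mm above the bench on the +y side, with the lamp port at (-10, 70) mm; the half with y below -30 mm is raised to 132 mm above the bench.
- cap_stand: White plastic ring stand, fixed, 84 mm outer and 56 mm inner diameter, 45 mm high; origin at the centre of its underside. The cap's flange rests on its rim at the start, with the crossbar inside.
- brown_bottle: Brown glass bottle with blue cap, loose, 68 mm diameter, 150 mm high, origin at the centre of its underside; leave alone.
- beaker: Glass beaker, loose, 66 mm diameter, 90 mm high, origin at the centre of its underside; leave alone.
- wash_bottle: White bottle with red cap, loose, 60 mm diameter, 140 mm high, origin at the centre of its underside; leave alone.
Not all that is in view belongs to the job. Leave any purple look-alike of the lamp_cap alone.

How it is judged (in metres and radians):
On the way, in this order (a step that is already met when the one before it is completed fails the run):
1. the crossbar is through the slot (cap origin under 18 mm above the seat) (horizontal distance between lamp_cap and lamp_seat below 0.013 m and z of lamp_cap in the frame of lamp_seat between 0.006 and 0.018 m), for 0.1 s.
2. the cap has been turned a quarter turn, within 0.3 rad, with the crossbar below the plate (horizontal distance between lamp_cap and lamp_seat below 0.013 m and z of lamp_cap in the frame of lamp_seat below 0.018 m and angle between the x axis of lamp_cap and the y axis of lamp_seat, either way round below 0.3 rad), for 0.05 s.
At the end, for the whole second after the job is handed in: The cap is locked: flange flush on the slotted plate (origin between -2 and 2.5 mm of the seat's height and within 13 mm of it sideways), turned a quarter turn from the slot within 0.2 rad, upright within 0.06 rad, at rest and let go (horizontal distance between lamp_cap and lamp_seat below 0.013 m and z of lamp_cap in the frame of lamp_seat between -0.002 and 0.0025 m and angle between the x axis of lamp_cap and the y axis of lamp_seat, either way round below 0.2 rad and angle between lamp_cap's own z axis and vertical below 0.06 rad and linear speed of lamp_cap below 0.01 m/s); the robot touches nothing.
It fails at once if the cap is forced: more than 65 N between it and the spectrophotometer (contact force between lamp_cap and spectrometer above 65 N).
It fails at once if the robot pushes the spectrophotometer itself with more than 40 N (contact force between any of the fingers, the arm and spectrometer above 40 N).
It fails at once if a bystander is moved by more than 30 mm (distance of any of brown_bottle, beaker, wash_bottle from where it was at the start of the episode above 0.03 m).
It also fails if it takes over 72 s, if anything falls off the work surface, if the arm or the gripper's body presses on something with over 40 N, if the wrist force passes 120 N, or if a joint passes its speed limit or range.

## Working session

There is one attempt and no reset: what is moved stays moved. The work goes in short steps, Python scripts to look and compute and a shell command to move; the robot and the scene stay as the last step left them, time stands still between calls to the robot, and variables do not carry over. Pictures are saved under pics/ and viewed, about 8 in all and at most 12, crops included, and the job is handed in when it is done.

```bash
mkdir -p pics; cat > h.py <<'E'
import numpy as np, cv2
from workcell import ctrl
from scipy.spatial.transform import Rotation as R
def K(n):
    c=ctrl.camera_info(n); f=240/np.tan(np.radians(c["vertical_fov"])/2); return f,c["cx"],c["cy"],np.array(c["pose"]),c
def ray(n,u,v,P=None):
    f,cx,cy,T,_=K(n); T=T if P is None else P
    d=T[:3,:3]@np.array([(u-cx)/f,-(v-cy)/f,-1]); return T[:3,3],d
def atz(n,u,v,z,P=None):
    o,d=ray(n,u,v,P); return o+d*(z-o[2])/d[2]
def cloud(n,D,P=None):
    f,cx,cy,T,_=K(n); T=T if P is None else P
    v,u=np.mgrid[:480,:640]; p=np.stack([(u-cx)/f*D,-(v-cy)/f*D,-D],-1); return p@T[:3,:3].T+T[:3,3]
def save(n,im): cv2.imwrite("pics/"+n+".png",cv2.cvtColor(im,cv2.COLOR_RGB2BGR))
def pose():
    s=ctrl.read_state(); q=s["tool_rot"]; return np.array(s["position"]),R.from_quat([q[1],q[2],q[3],q[0]]),s
def rel(p_target,R_target):
    p,r,s=pose(); print("shift m",np.round(r.inv().apply(np.array(p_target)-p)/1000,4),"rotvec",np.round((r.inv()*R_target).as_rotvec(),4))
E
python3 - <<'E'
from h import *
p,r,s=pose(); print(p,r.as_matrix().round(3),s["time"],s["finger_gap"],ctrl.finger_overhang)
for n in("top","scene"):
    im,D=ctrl.grab_frame(n); save(n+"0",im); np.save(n+"D.npy",D)
    print({k:v for k,v in ctrl.camera_info(n).items() if k!="pose"})
    W=cloud(n,D)
    for t in("lamp_cap","cap_wing","lamp_seat","spectrometer","cap_stand","brown_bottle","beaker","wash_bottle"):
        for d in ctrl.place_of(t,n)[:3]:
            u,v=map(int,np.round(d["xy"])); print(n,t,u,v,round(d["score"],2),W[min(v,479),min(u,639)].round(0))
E
```

```text
[ 279.94294217 -668.26187694  231.73138528] [[-0.001  0.386 -0.922]
 [ 0.001 -0.922 -0.386]
 [-1.    -0.002  0.   ]] 0.0 92.89451762950306 14.0
{'vertical_fov': 51.55125050630545, 'cx': 322.6063828992511, 'cy': 246.6357950189358}
top lamp_cap 253 311 0.74 [398. 157.  63.]
top lamp_cap 209 295 0.73 [439. 276.  50.]
top lamp_cap 164 285 0.72 [462. 389.  70.]
top cap_wing 204 290 0.91 [449. 282.  81.]
top cap_wing 184 250 0.81 [554. 343.  70.]
top cap_wing 164 285 0.81 [462. 389.  70.]
top lamp_seat 359 228 0.78 [ 611. -113.  103.]
top lamp_seat 238 193 0.16 [709. 207.  80.]
top spectrometer 384 234 0.75 [ 596. -177.  105.]
top cap_stand 211 290 0.85 [453. 272.  46.]
top cap_stand 211 291 0.29 [449. 270.  52.]
top brown_bottle 234 194 0.81 [704. 217.  84.]
top beaker 153 223 0.74 [625. 428.  76.]
top beaker 205 294 0.63 [438. 278.  86.]
top wash_bottle 502 304 0.83 [ 425. -491.   47.]
{'vertical_fov': 56.82616245798065, 'cx': 322.5210524727204, 'cy': 245.78509026089498}
scene lamp_cap 393 209 0.88 [413. 161.  46.]
scene lamp_cap 483 220 0.8 [464. 384.  45.]
scene lamp_cap 475 251 0.78 [565. 338.  42.]
scene cap_wing 483 218 0.91 [463. 383.  51.]
scene cap_wing 390 203 0.85 [407. 153.  62.]
scene cap_wing 446 208 0.78 [455. 285.  82.]
scene lamp_seat 281 259 0.96 [ 607. -121.   86.]
scene lamp_seat 441 216 0.21 [455. 277.  55.]
scene spectrometer 254 286 0.63 [ 692. -173.  101.]
scene cap_stand 437 230 0.61 [487. 263.  38.]
scene brown_bottle 440 320 0.56 [766. 209.  60.]
scene beaker 528 286 0.96 [664. 435.  29.]
scene beaker 282 262 0.3 [ 630. -117.  102.]
```

View pics/top0.png

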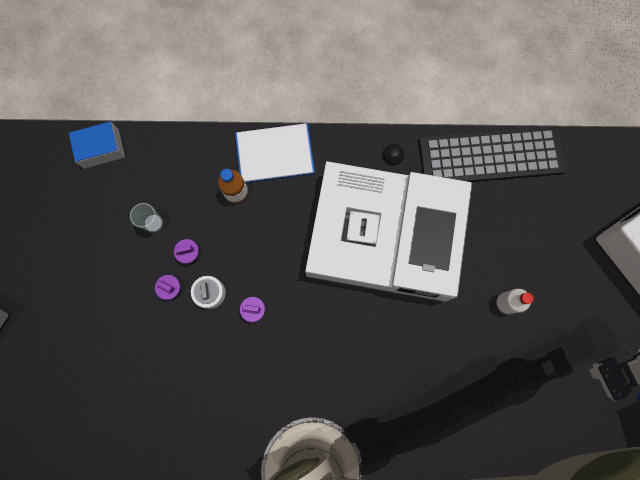

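```bash
python3 - <<'E'
import cv2
a=cv2.imread("pics/top0.png")[230:340,130:290]; b=cv2.imread("pics/top0.png")[175:285,310:470]
cv2.imwrite("pics/crop0.png",cv2.resize(cv2.hconcat([a,b]),(800,275),interpolation=cv2.INTER_CUBIC))
E
```

```text
(no output)
```

View pics/crop0.png

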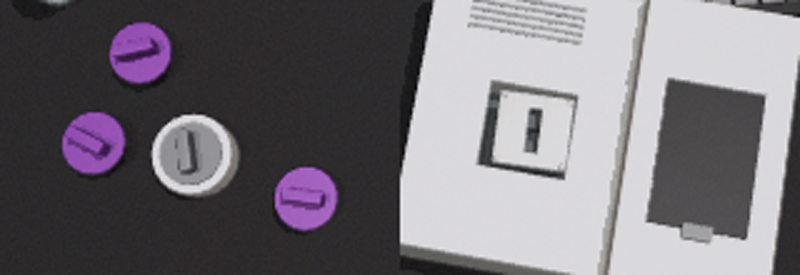

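Candidates: purple caps at (186,251), (167,288) and (252,310), and a grey cap on the white ring at (207,292). The crop confirms the grey one on the ring, which is the one I want. The slotted plate is at about (363,228). I'll go over the port first, for a wrist view.

```bash
python3 - <<'E'
from h import *
f,cx,cy,T,c=K("wrist"); p,r,s=pose()
print(f,cx,cy,"cam offset in tool",r.inv().apply(T[:3,3]-p).round(1)); print((r.inv().as_matrix()@T[:3,:3]).round(3))
print("port",atz("top",363,228,102).round(1),"wing top",atz("top",204,290,82).round(1))
Rt=R.from_matrix(np.array([[0,0,-1],[0,-1,0],[-1,0,0]]).astype(float))
rel([560,-113,320],Rt)
E
```

```text
364.7854737739619 325.38007060800595 250.63800002573305 cam offset in tool [-151.6   -1.1  -64. ]
[[ 0.001  0.239 -0.971]
 [ 1.    -0.001  0.   ]
 [-0.001 -0.971 -0.239]]
port [ 611.5 -123.7  102. ] wing top [448.5 281.7  82. ]
shift m [-0.0874 -0.4043 -0.4728] rotvec [ 0.3968  0.     -0.    ]
```

```bash
python3 -m creep '[[-0.088,-0.374,-0.525,0.397,0,0,1],[-0.088,-0.374,-0.525,0.397,0,0,1],[-0.088,-0.374,-0.525,0.397,0,0,1],[-0.088,-0.374,-0.525,0.397,0,0,1],[-0.088,-0.374,-0.525,0.397,0,0,1],[-0.088,-0.374,-0.525,0.397,0,0,1],[-0.088,-0.374,-0.525,0.397,0,0,1],[-0.088,-0.374,-0.525,0.397,0,0,1],[-0.088,-0.374,-0.525,0.397,0,0,1],[-0.088,-0.374,-0.525,0.397,0,0,1],[-0.088,-0.374,-0.525,0.397,0,0,1],[-0.088,-0.374,-0.525,0.397,0,0,1],[-0.088,-0.374,-0.525,0.397,0,0,1],[-0.088,-0.374,-0.525,0.397,0,0,1],[-0.088,-0.374,-0.525,0.397,0,0,1],[-0.088,-0.374,-0.525,0.397,0,0,1],[-0.088,-0.374,-0.525,0.397,0,0,1],[-0.088,-0.374,-0.525,0.397,0,0,1],[-0.088,-0.374,-0.525,0.397,0,0,1],[-0.088,-0.374,-0.525,0.397,0,0,1]]'
cat > look.py <<'E'
from h import *
import sys
T=K("wrist")[3]; p,r,s=pose(); im,D=ctrl.grab_frame("wrist"); n=sys.argv[1]; save(n,im); np.savez(n,T=T,D=D,p=p,r=r.as_matrix(),im=im)
print(p.round(1),s["joint_positions"],s["ft_force"])
W=cloud("wrist",D,T)
for t in sys.argv[2:]:
    for d in ctrl.place_of(t,"wrist")[:2]:
        u,v=map(int,np.round(d["xy"])); print(t,u,v,round(d["score"],2),W[min(v,479),min(u,639)].round(1))
E
python3 look.py w0 lamp_seat spectrometer
```

```text
time: 2.57
position: [619.0, -122.5, 320.5]
tool_rot: [0.001, -0.707, 0.001, 0.707]
ft_force: [0.4, -0.5, -0.3]
finger_gap: 93.4
[ 619.  -122.5  320.5] [ 0.07730597  0.40140748  0.0400267   1.72649144 -0.01751164  1.01457184
 -1.44978196] [ 0.39462675 -0.5084525  -0.28212006]
lamp_seat 323 231 0.95 [ 604.7 -119.4   61.4]
spectrometer 373 218 0.78 [ 625.6 -171.2   99.8]
```

View pics/w0.png

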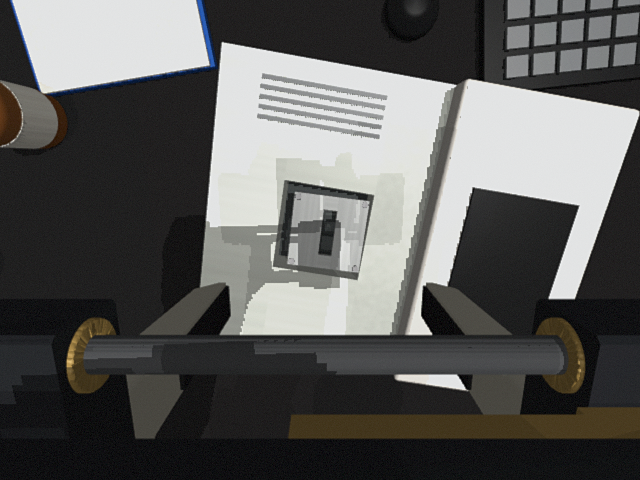

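The slot is at about (328,232) and the plate corners lie around (287,182) to (358,278). The deck is yawed slightly clockwise. Next I'll measure the slot from depth.

```bash
cat > slot.py <<'E'
from h import *
import sys
z=np.load(sys.argv[1]+".npz"); T=z["T"]; g=cv2.cvtColor(z["im"],cv2.COLOR_RGB2GRAY); W=cloud("wrist",z["D"],T)
u0,u1,v0,v1=map(int,sys.argv[2:6]); th=float(sys.argv[6])
for nm,m in(("grey",g<th),("depth",(W[...,2]<97))):
    q=np.zeros_like(m); q[v0:v1,u0:u1]=m[v0:v1,u0:u1]
    n,l,st,c=cv2.connectedComponentsWithStats(q.astype(np.uint8)); 
    if n<2: continue
    k=1+np.argmax(st[1:,4]); v,u=np.nonzero(l==k)
    X=np.array([atz("wrist",a,b,102,T)[:2] for a,b in zip(u,v)]).astype(np.float32)
    print(nm,st[k],"rect",cv2.minAreaRect(X)," bbox-c px",u.mean(),v.mean())
    a=np.linalg.eigh(np.cov(X.T))[1][:,1]; print("axis angle",np.arctan(a[1]/a[0]))
s=W[v0:v1,u0:u1]; m=abs(s[...,2]-102)<2; print("plate z med",np.median(s[m][:,2]), np.percentile(W[v0:v1,u0:u1,2],[2,10,50,90]))
im=z["im"][v0-40:v1+40,u0-60:u1+60]; save(sys.argv[1]+"c",cv2.resize(im,None,fx=4,fy=4,interpolation=cv2.INTER_CUBIC))
E
python3 slot.py w0 312 345 202 262 80
```

```text
grey [318 210  19  46 586] rect ((610.477783203125, -124.0222396850586), (14.53498649597168, 46.87337875366211), 83.26730346679688)  bbox-c px 327.0887372013652 233.10409556313994
axis angle -0.1349769486398325
depth [318 209  19  46 591] rect ((611.2418212890625, -124.00666809082031), (13.682223320007324, 46.71420669555664), 82.74494171142578)  bbox-c px 327.1962774957699 231.7445008460237
axis angle -0.12666518321296208
plate z med 101.45012765691425 [ 61.15624154  81.3862836  101.02595314 102.28164903]
```

View pics/w0c.png

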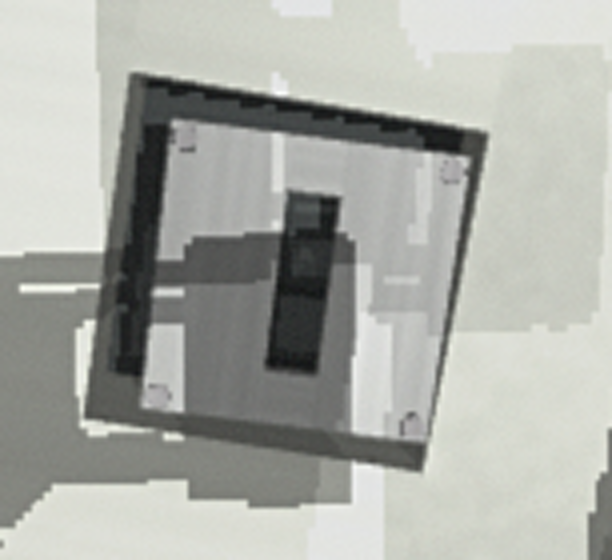

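The slot is at (611,-124) with its long axis at about -0.12 rad. Now over the cap, with the same relative view so the camera bias cancels.

```bash
python3 -m creep '[[0.02,-0.404,0.162,0,0,0,1],[0.02,-0.404,0.162,0,0,0,1],[0.02,-0.404,0.162,0,0,0,1],[0.02,-0.404,0.162,0,0,0,1],[0.02,-0.404,0.162,0,0,0,1],[0.02,-0.404,0.162,0,0,0,1],[0.02,-0.404,0.162,0,0,0,1],[0.02,-0.404,0.162,0,0,0,1],[0.02,-0.404,0.162,0,0,0,1],[0.02,-0.404,0.162,0,0,0,1],[0.02,-0.404,0.162,0,0,0,1],[0.02,-0.404,0.162,0,0,0,1],[0.02,-0.404,0.162,0,0,0,1],[0.02,-0.404,0.162,0,0,0,1],[0.02,-0.404,0.162,0,0,0,1]]'
python3 look.py w1 cap_wing lamp_cap cap_stand
python3 - <<'E'
from h import *
z=np.load("w1.npz"); W=cloud("wrist",z["D"],z["T"])
near=np.hypot(W[...,0]-450,W[...,1]-280)<45
for nm,m,h in(("wingtop",near&(W[...,2]>76)&(W[...,2]<90),82),("rim/flange",near&(W[...,2]>38)&(W[...,2]<60),47.5)):
    P=W[m]; print(nm,len(P),np.median(P[:,2]),cv2.minAreaRect(P[:,:2].astype(np.float32)))
    if nm=="wingtop":
        a=np.linalg.eigh(np.cov(P[:,:2].T))[1][:,1]; print("ang",np.arctan(a[1]/a[0])); v,u=np.nonzero(m); print(u.min(),u.max(),v.min(),v.max())
        X=np.array([atz("wrist",a,b,82,z["T"])[:2] for a,b in zip(u,v)]).astype(np.float32); print(cv2.minAreaRect(X))
v,u=np.nonzero(near); b=[u.min()-30,u.max()+30,v.min()-30,v.max()+30]; print(b)
save("w1c",cv2.resize(z["im"][max(b[2],0):b[3],b[0]:b[1]],None,fx=3,fy=3))
E
```

```text
time: 3.97
position: [458.8, 281.4, 300.7]
tool_rot: [-0.001, 0.707, -0.001, -0.707]
ft_force: [-0.0, -0.5, -0.8]
finger_gap: 93.2
[458.8 281.4 300.7] [-0.57979537  0.30026643 -0.09914754  1.94275495  0.03817493  0.9004355
 -2.27209767] [-0.04025566 -0.50710342 -0.77402534]
cap_wing 262 127 0.97 [555.7 345.1  68. ]
cap_wing 432 272 0.95 [404.4 165.3  70.6]
lamp_cap 325 229 0.93 [454.5 282.2  82.3]
lamp_cap 426 266 0.91 [409.  170.   62.7]
wingtop 496 81.26955435749667 ((446.1158447265625, 283.5483703613281), (42.213687896728516, 12.926167488098145), 10.453798294067383)
ang 0.17840639501961345
315 333 216 256
((446.863525390625, 283.5970764160156), (42.26993942260742, 12.921808242797852), 10.479954719543457)
rim/flange 3560 48.59432745892491 ((446.9516296386719, 282.6826477050781), (82.82709503173828, 81.00871276855469), 43.976898193359375)
[np.int64(65), np.int64(612), np.int64(155), np.int64(509)]
```

View pics/w1c.png

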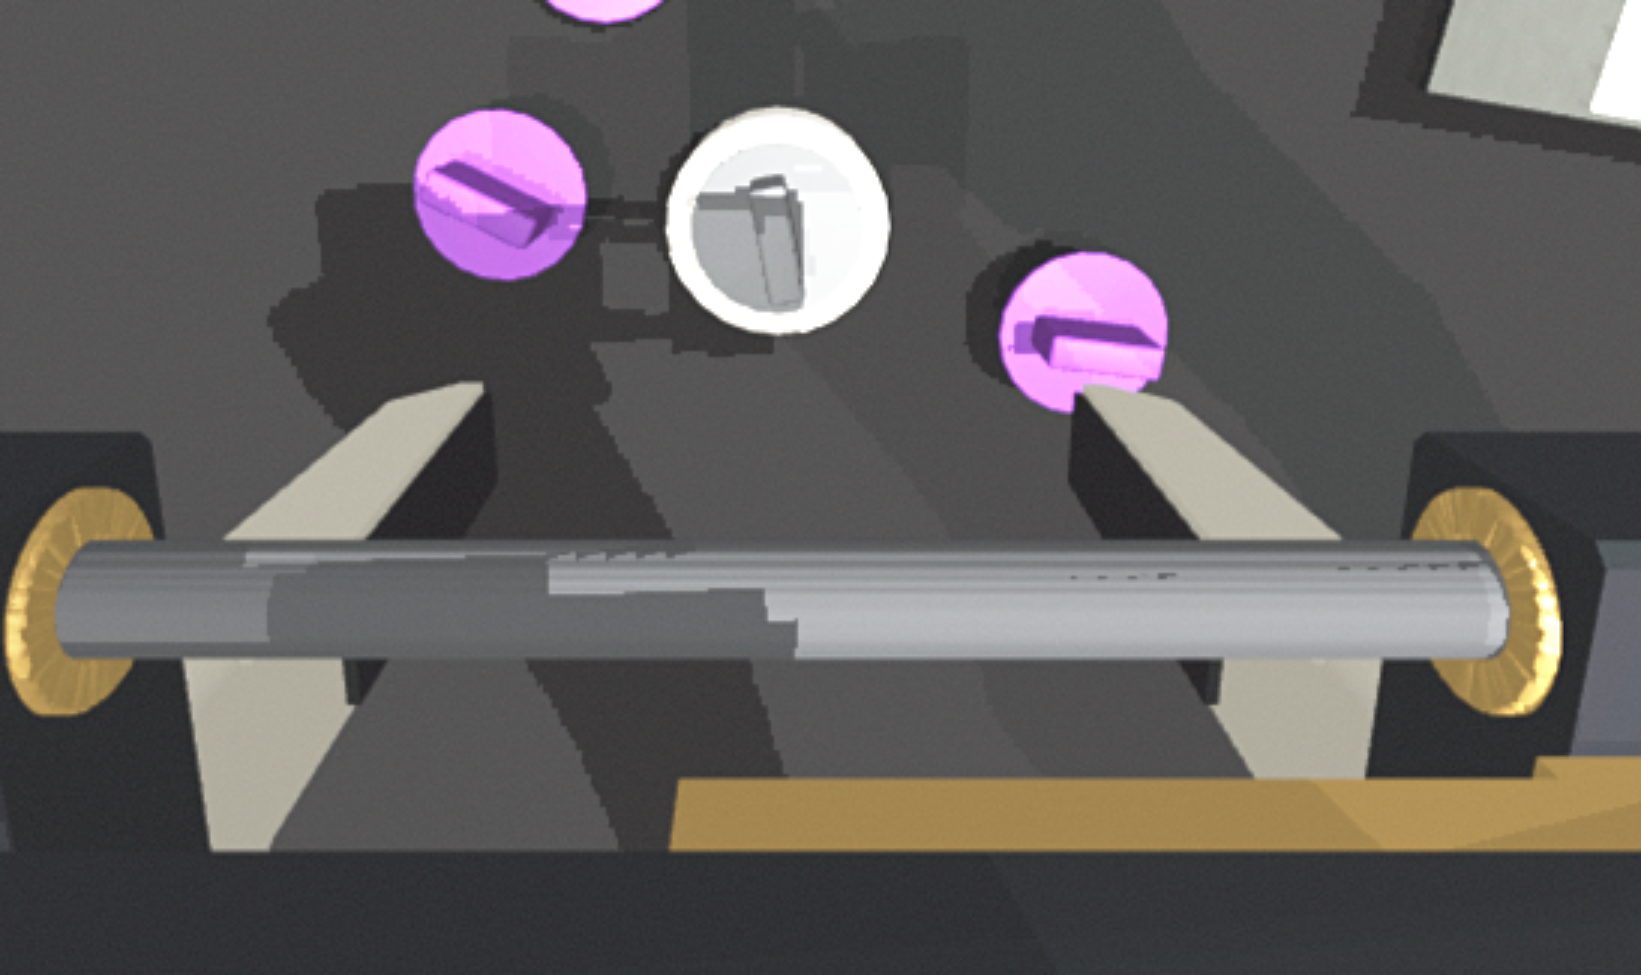

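The picture shows the grey cap on its white ring at crop (778,220), with a purple cap on each side. The wing lies at (446.8,283.6) with its axis at +0.18 rad. Now the grasp.

```bash
python3 -m creep '[[0.04,-0.002,0.012,-0.183,0,0,0.65],[0.08,-0.002,0.012,-0.183,0,0,0.65],[0.12,-0.002,0.012,-0.183,0,0,0.65],[0.16,-0.002,0.012,-0.183,0,0,0.65],[0.18,-0.002,0.012,-0.183,0,0,0.65],[0.2,-0.002,0.012,-0.183,0,0,0.65],[0.215,-0.002,0.012,-0.183,0,0,0.65],[0.225,-0.002,0.012,-0.183,0,0,0.65],[0.233,-0.002,0.012,-0.183,0,0,0.65],[0.233,-0.002,0.012,-0.183,0,0,0.65],[0.233,-0.002,0.012,-0.183,0,0,0.65]]' 40
python3 -m creep '[[0,0,0,0,0,0,0],[0,0,0,0,0,0,0],[0,0,0,0,0,0,0],[0,0,0,0,0,0,0],[0,0,0,0,0,0,0],[0,0,0,0,0,0,0],[0,0,0,0,0,0,0],[0,0,0,0,0,0,0]]' 40
```

```text
time: 5.08
position: [446.1, 285.2, 67.8]
tool_rot: [-0.064, -0.704, -0.064, 0.704]
ft_force: [0.5, 0.9, 0.3]
finger_gap: 60.6
time: 5.75
position: [445.9, 284.9, 67.7]
tool_rot: [-0.065, -0.704, -0.064, 0.704]
ft_force: [-0.4, -0.3, 1.9]
finger_gap: 12.7
```

```bash
python3 -m creep '[[-0.03,0,0,0,0,0,0],[-0.07,0,0,0,0,0,0],[-0.11,0,0,0,0,0,0],[-0.135,0,0,0,0,0,0],[-0.135,0.431,-0.087,0.305,0,0,0],[-0.135,0.431,-0.087,0.305,0,0,0],[-0.135,0.431,-0.087,0.305,0,0,0],[-0.135,0.431,-0.087,0.305,0,0,0],[-0.135,0.431,-0.087,0.305,0,0,0],[-0.135,0.431,-0.087,0.305,0,0,0],[-0.135,0.431,-0.087,0.305,0,0,0],[-0.135,0.431,-0.087,0.305,0,0,0],[-0.135,0.431,-0.087,0.305,0,0,0],[-0.135,0.431,-0.087,0.305,0,0,0],[-0.135,0.431,-0.087,0.305,0,0,0],[-0.135,0.431,-0.087,0.305,0,0,0],[-0.135,0.431,-0.087,0.305,0,0,0],[-0.135,0.431,-0.087,0.305,0,0,0]]'
python3 look.py w2 
python3 - <<'E'
from h import *
p,r,s=pose(); print(p,r.as_matrix().round(3)[:,2],s["joint_positions"][6],s["ft_force"],s["finger_gap"])
E
```

```text
time: 7.25
position: [609.3, -121.9, 202.1]
tool_rot: [0.043, -0.705, 0.043, 0.706]
ft_force: [-0.2, 0.2, -1.2]
finger_gap: 12.9
[ 609.3 -121.9  202.1] [ 0.1329488   0.5090792  -0.03876799  1.87299131  0.02636681  0.76131245
 -1.61253215] [-0.24362721  0.20764763 -1.18791485]
[ 609.28274172 -121.27257328  202.30672938] [-0.993  0.12   0.001] -1.6124709205944703 [ 0.03207548 -0.00887899 -1.47541445] 12.846753915633554
```

View pics/w2.png

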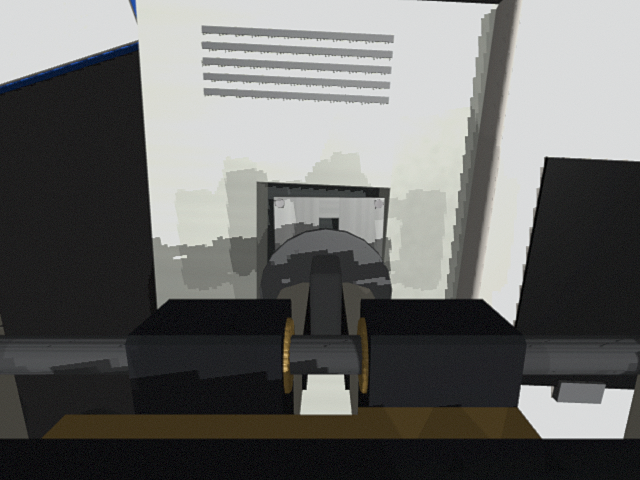

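The held cap, plate and far end of the slot (about 328,222) all show in one view, so I'll measure the relative offset here.

```bash
python3 - <<'E'
from h import *
z=np.load("w2.npz"); T=z["T"]; p=z["p"]; r=R.from_matrix(z["r"]); W=cloud("wrist",z["D"],T)
L=r.inv().apply((W-p).reshape(-1,3)).reshape(480,640,3)   # tool coords
g=cv2.cvtColor(z["im"],cv2.COLOR_RGB2GRAY)
m=(abs(L[...,0]-17)<6)&(np.abs(L[...,1])<45)&(L[...,2]<0)&(L[...,2]>-40); m[:225]=0;m[300:]=0
print("flange depth x",np.median(L[m][:,0]),m.sum())
h=np.median(L[m][:,0]); u,v=np.nonzero(m)[::-1]
# outer edge: topmost flange pixel per column
E=[]
for c in range(272,382):
    rr=np.nonzero(m[:,c])[0]
    if len(rr): E.append(L[rr[0],c,1:])
E=np.array(E)
from scipy.optimize import least_squares
s=least_squares(lambda q:np.hypot(E[:,0]-q[0],E[:,1]-q[1])-33,[0,0],loss="soft_l1"); print("flange centre tool y,z",s.x,np.abs(s.fun).mean())
# wing top
for row in(262,275,288):
    w=np.nonzero((L[row,:,0]<h-15)&(np.abs(L[row,:,1])<12))[0]
    if len(w): print("wing row",row,w.min(),w.max(),L[row,w.min(),1],L[row,w.max(),1],L[row,w,0].mean())
# slot end on the plate, tool x = TCPz-101.5
def plate(u,v):
    o,d=ray("wrist",u,v,T); w=o+d*(101.5-o[2])/d[2]; return r.inv().apply(w-p)
for row in range(214,231,2):
    q=np.nonzero(g[row,300:352]<75)[0]+300
    print(row,(q.min(),q.max(),plate((q.min()+q.max())/2,row).round(2)) if len(q) else "")
print(g[212:232,328]); print([plate(c,205)[1].round(1) for c in(273,385)])
save("w2c",cv2.resize(z["im"][175:300,250:400],None,fx=5,fy=5,interpolation=cv2.INTER_NEAREST)[:600])
E
```

```text
flange depth x 18.18845832872011 5292
flange centre tool y,z [-0.14672064  0.68434221] 0.13089029102270958
wing row 262 222 335 -0.11726327082159796 4.072120630604773 -6.142957283980156
wing row 275 40 341 -0.11726327082159796 6.1603876353101015 -17.549394204014003
wing row 288 34 440 -0.11726327082159796 -0.11726327082159796 -28.982310252369977
214 
216 
218 (np.int64(320), np.int64(337), array([100.58,   1.96, -25.07]))
220 (np.int64(320), np.int64(338), array([100.58,   2.31, -23.67]))
222 (np.int64(320), np.int64(337), array([100.58,   1.97, -22.26]))
224 (np.int64(311), np.int64(337), array([100.58,  -1.18, -20.84]))
226 (np.int64(319), np.int64(337), array([100.58,   1.63, -19.43]))
228 (np.int64(318), np.int64(337), array([100.59,   1.28, -18.01]))
230 (np.int64(306), np.int64(339), array([100.59,  -2.23, -16.58]))
[164 168 170 171 171 148  83  62  64  67  66  66  62  64  65  63  44  52
 104 104]
[np.float64(-36.4), np.float64(40.9)]
```

View pics/w2c.png

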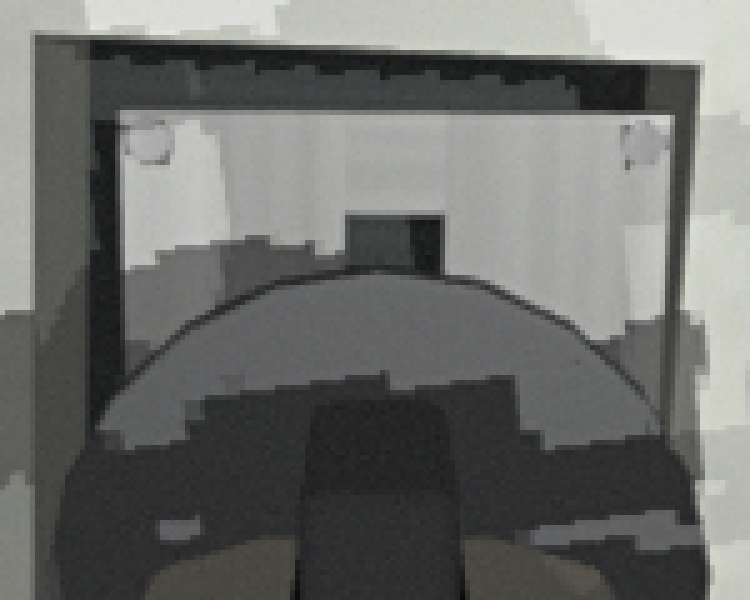

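Slot relative to cap: +2.1 mm along tool y and -2 mm along tool z, with yaw already matching. This agrees with the earlier estimate to 0.3 mm. I'll apply the shift and descend.

```bash
python3 -m creep '[[0.01,0.0021,-0.002,0,0,0,0],[0.025,0.0021,-0.002,0,0,0,0],[0.036,0.0021,-0.002,0,0,0,0],[0.041,0.0021,-0.002,0,0,0,0],[0.041,0.0021,-0.002,0,0,0,0],[0.041,0.0021,-0.002,0,0,0,0]]'
python3 -m creep '[[0.001,0,0,0,0,0,0],[0.002,0,0,0,0,0,0],[0.003,0,0,0,0,0,0],[0.004,0,0,0,0,0,0],[0.004,0,0,0,0,0,0]]'
python3 -c "
from h import *
p,r,s=pose();print(p,s['ft_force'],s['wrist_torque'])"
```

```text
time: 7.8
position: [611.4, -124.7, 161.3]
tool_rot: [0.043, -0.706, 0.043, 0.706]
ft_force: [-0.2, -0.9, -1.2]
finger_gap: 13.0
time: 8.22
position: [611.5, -125.2, 157.6]
tool_rot: [-0.043, 0.706, -0.043, -0.706]
ft_force: [-0.1, -0.4, -1.3]
finger_gap: 12.5
[ 611.53144131 -125.1636905   157.62754629] [-0.09116772 -0.36804149 -1.33747675] [ 0.04628079  0.03382443 -0.01130662]
```

```bash
python3 -m creep '[[0.001,0,0,0,0,0,0],[0.002,0,0,0,0,0,0],[0.003,0,0,0,0,0,0],[0.004,0,0,0,0,0,0],[0.004,0,0,0,0,0,0]]'
python3 -c "
from h import *
p,r,s=pose();print(p,s['ft_force'],s['wrist_torque'])"
```

```text
time: 8.63
position: [611.4, -125.1, 153.3]
tool_rot: [0.043, -0.706, 0.043, 0.706]
ft_force: [-0.5, -0.5, -0.7]
finger_gap: 12.7
[ 611.42407119 -125.12570363  153.34495663] [-0.49684146 -0.48731281 -0.66808559] [0.03992151 0.07594401 0.01045391]
```

No contact below plate level, so the bar is in the slot. Continuing towards the ledges.

```bash
python3 -m creep '[[0.002,0,0,0,0,0,0],[0.004,0,0,0,0,0,0],[0.006,0,0,0,0,0,0],[0.008,0,0,0,0,0,0],[0.01,0,0,0,0,0,0],[0.01,0,0,0,0,0,0]]'
python3 -m creep '[[0.001,0,0,0,0,0,0],[0.002,0,0,0,0,0,0],[0.003,0,0,0,0,0,0],[0.003,0,0,0,0,0,0]]'
python3 -m creep '[[0.001,0,0,0,0,0,0],[0.001,0,0,0,0,0,0],[0.001,0,0,0,0,0,0]]'
```

```text
time: 9.13
position: [611.3, -125.1, 143.1]
tool_rot: [0.043, -0.706, 0.043, 0.706]
ft_force: [0.1, -0.1, -2.3]
finger_gap: 12.6
time: 9.47
position: [611.5, -125.1, 140.4]
tool_rot: [0.043, -0.706, 0.043, 0.706]
ft_force: [0.3, -1.0, -1.5]
finger_gap: 13.0
time: 9.72
position: [611.5, -125.1, 139.6]
tool_rot: [0.043, -0.706, 0.043, 0.706]
ft_force: [-0.1, -0.9, -1.0]
finger_gap: 13.0
```

```bash
python3 -m creep '[[0.001,0,0,0,0,0,0],[0.001,0,0,0,0,0,0]]'
python3 -m creep '[[0.001,0,0,0,0,0,0],[0.001,0,0,0,0,0,0]]'
```

```text
time: 9.88
position: [611.5, -125.1, 138.5]
tool_rot: [0.043, -0.706, 0.043, 0.706]
ft_force: [-0.2, 0.3, -0.9]
finger_gap: 12.7
time: 10.05
position: [611.6, -125.2, 138.2]
tool_rot: [-0.043, 0.706, -0.043, -0.706]
ft_force: [-1.3, 1.1, 4.6]
finger_gap: 13.0
```

The ledge is felt at 138.2 (4.6 N). I'll ease up 1 mm and turn.

```bash
python3 -m creep '[[-0.001,0,0,0,0,0,0],[-0.001,0,0,-0.1,0,0,0],[-0.001,0,0,-0.2,0,0,0],[-0.001,-0.0002,0,-0.3,0,0,0],[-0.001,-0.0002,0,-0.4,0,0,0],[-0.001,-0.0002,0,-0.4,0,0,0]]'
python3 -c "
from h import *
p,r,s=pose();print(p,s['ft_force'],s['wrist_torque'])"
```

```text
time: 10.55
position: [611.5, -125.2, 138.5]
tool_rot: [-0.099, -0.7, -0.099, 0.7]
ft_force: [0.6, -0.0, -1.1]
finger_gap: 12.4
[ 611.497501   -125.15118793  138.47840401] [ 6.22186067e-01 -9.73168601e-04 -1.07260712e+00] [0.01995463 0.03083796 0.01026788]
```

```bash
python3 -m creep '[[0,0,0,-0.1,0,0,0],[0,-0.0001,0.0001,-0.2,0,0,0],[0,-0.0002,0.0001,-0.3,0,0,0],[0,-0.0003,0.0002,-0.4,0,0,0],[0,-0.0003,0.0002,-0.5,0,0,0],[0,-0.0004,0.0003,-0.6,0,0,0],[0,-0.0004,0.0003,-0.7,0,0,0],[0,-0.0005,0.0004,-0.8,0,0,0],[0,-0.0006,0.0005,-0.9,0,0,0],[0,-0.0006,0.0006,-1,0,0,0],[0,-0.0006,0.0006,-1.1,0,0,0],[0,-0.0006,0.0006,-1.17,0,0,0],[0,-0.0006,0.0006,-1.17,0,0,0],[0,-0.0006,0.0006,-1.17,0,0,0]]'
python3 -c "
from h import *
p,r,s=pose();M=r.as_matrix();print(p,s['ft_force'],s['wrist_torque'],s['joint_positions'],'yaw',np.arctan2(-M[1,2],-M[0,2]))"
```

```text
time: 11.72
position: [610.7, -124.7, 138.4]
tool_rot: [-0.467, -0.531, -0.467, 0.531]
ft_force: [-0.3, 1.1, -1.2]
finger_gap: 12.8
[ 610.68940599 -124.68330093  138.36466522] [-0.26099133  1.07224085 -1.23785984] [-0.03441848 -0.0852098  -0.05088078] [ 0.42909111  0.63275688 -0.48243655  1.89924867  0.43186138  0.71393819
 -0.43365172] yaw 1.4429598757342137
```

Turned 1.565 rad with little torque. Now pressing gently.

```bash
python3 -m creep '[[0.001,0,0,0,0,0,0],[0.002,0,0,0,0,0,0],[0.002,0,0,0,0,0,0]]'
python3 -m creep '[[0.001,0,0,0,0,0,0],[0.001,0,0,0,0,0,0]]'
python3 -c "
from h import *
p,r,s=pose();print(p,s['ft_force'],s['wrist_torque'])"
```

```text
time: 11.97
position: [610.9, -124.5, 136.5]
tool_rot: [-0.468, -0.53, -0.468, 0.53]
ft_force: [0.6, -0.2, 0.1]
finger_gap: 13.0
time: 12.13
position: [611.4, -124.5, 135.9]
tool_rot: [0.469, 0.53, 0.468, -0.53]
ft_force: [-0.2, -1.3, 1.1]
finger_gap: 12.8
[ 611.36443713 -124.45042211  135.90313668] [-0.1713668  -1.27520928  1.09784099] [-0.13670323 -0.28381076 -0.03790691]
```

It has dropped into the groove, past 138.2. Next, the push past the balls.

```bash
python3 -m creep '[[0.001,0,0,0,0,0,0],[0.001,0,0,0,0,0,0]]'
python3 -m creep '[[0.001,0,0,0,0,0,0],[0.001,0,0,0,0,0,0]]'
python3 -c "
from h import *
p,r,s=pose();print(p,s['ft_force'],s['wrist_torque'])"
```

```text
time: 12.3
position: [611.8, -124.5, 135.1]
tool_rot: [0.469, 0.53, 0.468, -0.529]
ft_force: [2.6, -0.7, 2.1]
finger_gap: 12.7
time: 12.47
position: [611.8, -124.5, 133.9]
tool_rot: [0.469, 0.53, 0.468, -0.529]
ft_force: [2.3, -0.5, 0.8]
finger_gap: 13.1
[ 611.77756622 -124.46831598  133.93889855] [ 2.25409042 -0.54124624  0.76243103] [-0.12985373 -0.96007373 -0.03813098]
```

```bash
for i in 1 2; do python3 -m creep '[[0.001,0,0,0,0,0,0],[0.001,0,0,0,0,0,0]]'; done
python3 -c "
from h import *
p,r,s=pose();print(p,r.as_matrix()[:,0],s['ft_force'],s['wrist_torque'])"
```

```text
time: 12.63
position: [611.4, -124.4, 132.7]
tool_rot: [0.469, 0.53, 0.468, -0.529]
ft_force: [4.3, -0.2, 0.4]
finger_gap: 12.9
time: 12.8
position: [611.2, -124.5, 131.4]
tool_rot: [0.468, 0.53, 0.468, -0.53]
ft_force: [4.7, 0.7, -1.2]
finger_gap: 12.8
[ 611.19977526 -124.46542608  131.36951931] [ 6.25320443e-04  2.57502654e-04 -9.99999771e-01] [ 4.71128452  0.65579054 -1.16037655] [-0.12519892 -1.39400695 -0.01018902]
```

The vertical force is unexpectedly low while it descends. Checking the view before pressing further.

```bash
python3 look.py w3; python3 - <<'E'
from h import *
z=np.load("w3.npz"); T=z["T"]; p=z["p"]; r=R.from_matrix(z["r"]); W=cloud("wrist",z["D"],T)
L=r.inv().apply((W-p).reshape(-1,3)).reshape(480,640,3)
m=(np.hypot(L[...,1],L[...,2])<40)&(L[...,0]>8)&(L[...,0]<40)&(L[...,2]<0)
print(np.histogram(L[m][:,0],bins=np.arange(8,41,1)))
for a,b in((14,22),):
    k=m&(L[...,0]>a)&(L[...,0]<b)
    A=np.c_[L[k][:,1:],np.ones(k.sum())]; print("plane y,z slope,off",np.linalg.lstsq(A,L[k][:,0],rcond=None)[0],k.sum())
E
```

```text
[ 611.2 -124.5  131.4] [ 0.42501332  0.64150185 -0.4774871   1.90379263  0.44035646  0.70037266
 -0.43655919] [ 4.71128452  0.65579054 -1.16037655]
(array([  35,   59,   40,   30,   33,   25,   25,    8,  124, 1733, 2796,
        607,   41,   24,    9,    3,    0,    0,    0,    7,  174, 1194,
       1054,  118,    8,   14,   15,   12,    2,    0,    0,    0]), array([ 8,  9, 10, 11, 12, 13, 14, 15, 16, 17, 18, 19, 20, 21, 22, 23, 24,
       25, 26, 27, 28, 29, 30, 31, 32, 33, 34, 35, 36, 37, 38, 39, 40]))
plane y,z slope,off [-8.79712894e-04 -5.04059232e-03  1.81604277e+01] 5358
```

View pics/w3.png

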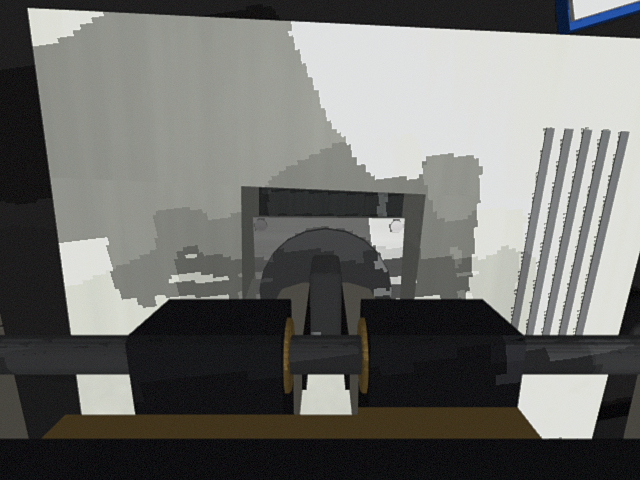

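The flange is level and has not slipped in the grip, with a gap of about 6.7 mm. I'll ease the small sideways load and continue.

```bash
python3 -m creep '[[0,0.0006,0,0,0,0,0],[0.001,0.0006,0,0,0,0,0],[0.001,0.0006,0,0,0,0,0]]'
for i in 1 2; do python3 -m creep '[[0.001,0,0,0,0,0,0],[0.001,0,0,0,0,0,0]]'; done
python3 -c "
from h import *
p,r,s=pose();print(p,s['ft_force'],s['wrist_torque'])"
```

```text
time: 13.1
position: [611.4, -124.6, 130.4]
tool_rot: [-0.468, -0.53, -0.468, 0.53]
ft_force: [4.6, -0.1, -1.6]
finger_gap: 12.8
time: 13.27
position: [611.4, -124.6, 129.4]
tool_rot: [-0.468, -0.53, -0.468, 0.53]
ft_force: [4.1, 0.4, -0.6]
finger_gap: 12.9
time: 13.43
position: [611.4, -124.6, 128.5]
tool_rot: [-0.468, -0.53, -0.468, 0.53]
ft_force: [4.8, -0.0, -0.5]
finger_gap: 13.0
[ 611.37666935 -124.63239336  128.46791936] [ 4.81985173 -0.03257022 -0.5497544 ] [-0.09235714 -1.3039213  -0.02565418]
```

```bash
python3 -m creep '[[0.001,0,0,0,0,0,0],[0.002,0,0,0,0,0,0],[0.002,0,0,0,0,0,0]]'; for i in 1 2; do python3 -m creep '[[0.001,0,0,0,0,0,0],[0.001,0,0,0,0,0,0]]'; done
```

```text
time: 13.68
position: [611.3, -124.6, 126.3]
tool_rot: [-0.468, -0.53, -0.468, 0.53]
ft_force: [4.3, 0.2, -2.0]
finger_gap: 12.8
time: 13.85
position: [611.1, -124.6, 125.1]
tool_rot: [-0.468, -0.53, -0.469, 0.53]
ft_force: [4.6, 0.0, -2.5]
finger_gap: 12.6
time: 14.02
position: [611.2, -124.6, 124.6]
tool_rot: [-0.468, -0.53, -0.468, 0.53]
ft_force: [3.8, -0.5, -0.0]
finger_gap: 12.8
```

```bash
for i in 1 2; do python3 -m creep '[[0.001,0,0,0,0,0,0],[0.001,0,0,0,0,0,0]]'; done
```

```text
time: 14.18
position: [611.2, -124.6, 124.5]
tool_rot: [-0.468, -0.53, -0.468, 0.53]
ft_force: [0.3, -0.7, 8.9]
finger_gap: 12.6
time: 14.35
position: [611.2, -124.6, 124.3]
tool_rot: [-0.469, -0.53, -0.468, 0.53]
ft_force: [-2.3, -1.1, 17.4]
finger_gap: 12.7
```

It stops firmly at 124.3, which is flush height. One slightly firmer press, then release and retreat.

```bash
python3 -m creep '[[0.0008,0,0,0,0,0,0],[0.0008,0,0,0,0,0,0]]'
python3 -m creep '[[-0.0025,0,0,0,0,0,0],[-0.0025,0,0,0,0,0,0]]'
python3 -m creep '[[0,0,0,0,0,0,0.4],[0,0,0,0,0,0,0.4],[0,0,0,0,0,0,0.4],[0,0,0,0,0,0,0.4],[0,0,0,0,0,0,0.4],[-0.01,0,0,0,0,0,0.4],[-0.03,0,0,0,0,0,0.4],[-0.06,0,0,0,0,0,0.4],[-0.1,0,0,0,0,0,0.4],[-0.12,0,0.01,0,0,0,0.4],[-0.12,0,0.01,0,0,0,0.4],[-0.12,0,0.01,0,0,0,0.4]]'
python3 look.py w4 lamp_cap; python3 - <<'E'
from h import *
z=np.load("w4.npz"); T=z["T"]; W=cloud("wrist",z["D"],T)
d=np.hypot(W[...,0]-611,W[...,1]+124)
wing=(d<30)&(W[...,2]>125)&(W[...,2]<150); fl=(d<36)&(W[...,2]>103.5)&(W[...,2]<118); pl=(d>37)&(d<50)&(W[...,2]>97)&(W[...,2]<104)
for n,m in(("wing",wing),("flange",fl),("plate/deck",pl)): print(n,m.sum(),np.median(W[m][:,2]),cv2.minAreaRect(W[m][:,:2].astype(np.float32)))
A=np.c_[W[fl][:,:2],np.ones(fl.sum())]; print("flange tilt",np.linalg.lstsq(A,W[fl][:,2],rcond=None)[0][:2])
E
```

```text
time: 14.52
position: [611.3, -124.6, 124.2]
tool_rot: [-0.469, -0.53, -0.468, 0.53]
ft_force: [-4.3, 0.0, 23.8]
finger_gap: 12.6
time: 14.68
position: [611.1, -124.6, 124.5]
tool_rot: [-0.468, -0.53, -0.468, 0.53]
ft_force: [1.5, -0.4, 5.8]
finger_gap: 12.5
time: 15.68
position: [610.5, -135.2, 246.0]
tool_rot: [0.469, 0.531, 0.467, -0.53]
ft_force: [-0.8, -0.0, -0.3]
finger_gap: 37.5
[ 610.5 -135.2  246. ] [ 0.49949977  0.5149693  -0.55350602  1.80174395  0.33368905  0.91619005
 -0.32546886] [-0.75506813 -0.01400903 -0.28578877]
lamp_cap 327 230 0.66 [ 612.1 -117.7  138.5]
wing 1007 138.16124308303938 ((609.1067504882812, -121.94435119628906), (41.50547409057617, 12.52603816986084), 82.90581512451172)
flange 4006 106.3516416128954 ((609.322021484375, -122.19759368896484), (64.99098205566406, 65.06680297851562), 56.75743103027344)
plate/deck 3022 101.05739013347156 ((610.1791381835938, -129.71493530273438), (88.06877136230469, 99.7109146118164), 82.58460235595703)
flange tilt [-0.00065162  0.00248732]
```

View pics/w4.png

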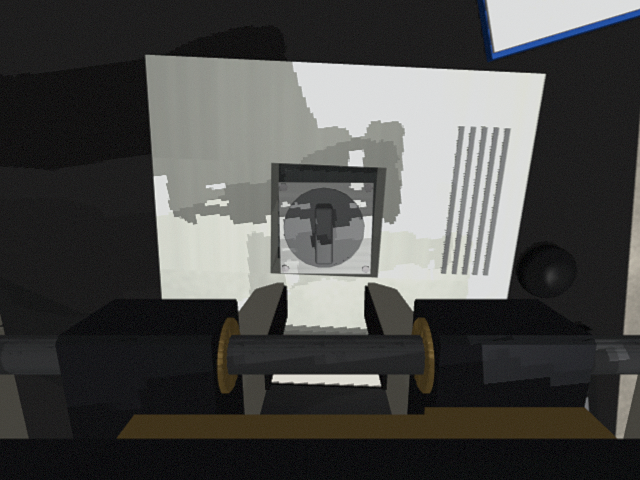

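The cap sits at (323,228) on its plate: flush (flange top 5 mm above the plate), level, quarter-turned and released. Handing in.

```bash
python3 -c "
from workcell import ctrl
print(ctrl.close_job())"
```

```text
the job is handed in; nothing more can be done
None
```

The grey lamp cap is fitted in the lamp port: bar through the slot, quarter-turned, pressed down and let go. I handed the job in at about 15.7 s; no verdict was reported.

- **Insertion:** the bar went through the slot without contact and touched the ledges at 4.6 N. I then eased up 1 mm and turned it 1.565 rad with almost no torque.
- **Pressing:** the cap dropped into the groove and went down to a firm stop at flush height. The highest wrist force I read was about 24 N, in the final press. The jaws were then opened and the arm moved clear.
- **Final check (wrist depth image):** the flange top is about 5.3 mm above the plate surface, so it is flush. Tilt is under 0.003 rad. The wing axis is at 83°, a quarter turn from the slot within about 0.01 rad. The measured centre is 3 mm or less from the slot centre I measured.

**Didn't match:** I never read the expected 10–20 N push past the sprung balls. The readings, taken only at the end of each step, showed nearly no vertical force and about 5 N sideways, so I take it as locked from the flush height, not from a felt click. I did not re-measure the bottles and beaker; the arm kept clear of them.

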